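Lock a filter cartridge into a fume extractor's bayonet collar

ROBOT

A 7-joint arm with a two-finger parallel gripper is mounted at the origin on a cart in front of the work surface, level with it; the furniture and walls round the work are solid. World frame = base frame: x ahead of the robot, y to its left, z up, the work surface at z = 0. Lengths are in m, angles in rad, forces in N, time in s.
With the tool pointing down it reaches from about 0.4 to 0.85 m from the base axis. Payload 10.4 kg.
Tool frame: the origin (TCP) lies at the very end of the fingers, on their centre line; the grasp point (between the pads) lies 19 mm behind it; y points along the fingers, z is the direction in which the jaws open and shut, and the axes are right-handed (so a half turn about y gives the same grasp; the last joint's range is limited). The gripper opens to 85 mm and grips with 20 to 120 N. Pads are 22 mm wide; open, the fingers measure 114 mm over their backs; the gripper's body (76 mm by 85 mm) begins 54 mm behind the grasp point. The pads swing forward as they close: fully open they stand 13 mm farther back than shut.
Start: joints at [-1.336, 0.332, -0.065, 1.46, 0.022, 1.35, -0.088], TCP at [0.159, 0.604, 0.231] pointing down, gripper open.
Joint ranges: [-2.6, 2.6], [-0.5, 2.12], [-1.47, 1.34], [0.16, 2.42], [-1.27, 4.41], [0.06, 2.06], [-2.6, 2.6]. Speed limits (rad/s): [2.22, 2.22, 2.79, 2.79, 3.14, 3.14, 3.14].

INTERFACE

Orientations are given as a unit quaternion [x, y, z, w].
In Python, from workcell import manip gives the robot as it stands.
- The arm moves only by the tool arm_command, never from a script. Its argument "commands" is a list that holds one entry, the list of rows, each a list of 6 numbers: the shift along the world's x, y, z in cm, then the turn, a rotation vector about the world's x, y, z in degrees. A call has 1 to 20 rows; each row is the pose to reach, as a shift and turn from the pose commanded when the call began; what a row does not reach only later rows make up. A row lasts 1/10 s, in which the tool goes at most 50 mm and 8.59 degrees, less where a joint would pass 70% of its speed; a pose out of reach is approached as far as the arm can. A call with a gripper value outside its range is refused whole. "claw" is the finger opening in cm, from 0 to 8.54, set as the call begins (left out, the last holds). The fingers move at their own pace and stop on an object; "newtons" is the grip in N (left out, the last holds). Time passes only in rows, so rows that repeat a pose let the fingers close. It gives the time, the measured TCP pose, the force and the opening at its end, in the units of the state.
- manip.get_obs(): the state, without advancing time (a new reading comes with each control period).
- manip.camera(name): name is "scene" or "top" or "wrist"; returns a dict with "pixels" (400x640x3 uint8, blue, green, red), "depth" (400x640 float32, m along the optical axis (not along the pixel's ray), 0 where there is no reading), "K" (3x3 intrinsics, pixels), "rvec" (rotation vector, rad) and "tvec" (3), from world to camera coordinates, as OpenCV has them. Camera axes: x right, y down, z forward; pixel columns grow to the right and rows downward; lengths in m; the calibration is good to about 2 mm. A picture is of the moment at which its call begins.
- manip.hand_in(): hands the job in, once; it reports no verdict.
Trained networks look in the newest picture that a camera, given by its name, has taken for a name from the list of things; names that differ only in an ending like _2 or _b are one class to them, and where a whole thing is asked for, a point or a joint stands for the part that bears it (a point fixed in the world has none). Each returns a list of dicts, best first, with "p" (0 to 1); they miss things now and then, are a little off and sometimes report something else, mostly with a low value. They report only what shows in the picture. A call takes as long as a camera call. They do not tell look-alikes from the thing itself.
- manip.masks_of(camera, thing): "mask" (400x640 bool, what is visible of it) and "bbox" ([left, top, right, bottom] in pixels, round what is visible of it).
The state is a dict: "clock": time; "joint_pos": joint angles; "joint_velocities": joint speeds; "tau": joint torques, N m; "position": TCP position; "ee_rot": TCP orientation; "ft_force": force on the tool from outside, world axes, zero at the start; "torque": the same for the moment, N m; "grip_width": opening from 0.0 (shut) to 1.0 (fully open).
Only numpy, scipy, OpenCV 4.12 (cv2) and the standard library are available. Lean on these libraries where they do the work, as an engineer would, in place of code of your own. Each camera call takes 0.05 s, during which the arm holds its last target.

TASK

Fit the filter cartridge that stands on the bench into the bayonet collar on top of the fume extractor: let its two lugs into the collar's two slots (their angle can be felt for with light pressure), press it down against the spring, turn it clockwise (seen from above) to the stop, and let go so that it springs up and locks there. Press and turn gently, never with more than 40 N on the collar, and do not shift the other things on the bench.

Things in the scene. Friction and masses are not known exactly. Their poses are not given: they have to be found in the camera images.
- handle (a point): Centre of the cartridge's upright fin handle, on its axis, 50 mm above its underside. The fin is 46 mm long (this frame's x), 12 mm thick (y), flat-sided, from 29 to 68 mm height: pinch it across its thickness from above, finger tips about 7 mm above the dome below it. z is up. A half turn makes no difference.
- cartridge: Grey and black filter cartridge, 68 mm high, about 0.13 kg, upright on the bench; origin at the centre of its underside, x along the fin. From below: black barrel 46 mm across, 20 mm high, tapered foot; ribbed grey flange 68 mm across, 20 to 27 mm height; low dome to 29 mm; fin handle.
- lugs (a point): Point on the cartridge's axis midway between its two steel lugs, 6.5 mm above its underside. The lugs stick out of the barrel at this frame's +x and -x, beneath the ends of the fin: each 8 mm wide, tapered to 5.4 mm at its lower edge, from 4 to 9 mm above the underside, reaching 29.5 mm from the axis.
- socket (a point): Centre of the mouth of the extractor's round metal bayonet collar, level with its flat rim, 80 mm above the bench; a point of the base unit, z up, x and y along the unit's sides. Collar 80 mm across, bore 50 mm. Lugs resting on the rigid rim, not over the slots: handle point 46 mm above this point.
- slots (a point): On the collar's axis at rim level (same as the socket point). Two opposite entry slots, 12 mm wide, 32 mm out from the axis. The line through them lies anywhere within 0.35 rad either way of this frame's x: that angle is NOT reported, look or feel for it. The lugs drop in when within about 0.07 rad. The collar does not turn in use.
- track (a point): On the collar's axis, 6 mm below the rim, at the underside of the lip. From each slot a track runs clockwise (from above) below the lip. To turn, press until the handle point is 31.5 to 34.5 mm above the rim (31 is the rigid bottom). A spring plate pushes up from 43 mm on: 3 N, then 0.6 N more per mm, about 9 N in all.
- notch (a point): On the collar's axis, 3.5 mm below the rim. About 0.71 rad clockwise of the slots the lugs meet a rigid stop; there the lip is cut away from below by 2.5 mm. Let go there, the cartridge springs up into this notch and is locked, handle point 37.5 mm above the rim. Unlocked it stays at 35 mm (under the lip) or rises to 43 mm.
- housing: The fume extractor's base unit with its collar: a low grey box 140 x 140 x 50 mm with slatted sides and a rocker switch, standing firmly on the bench (it does not move); origin at the centre of its underside. The collar rises 30 mm above its top.
- flux_tin: Bystander, to be left alone: round flat tin, 50 mm across, 18 mm high. Origin at the centre of its underside.
- solder_spool: Bystander, to be left alone: small white spool of solder wire standing on its end, 54 mm across, 38 mm high. Origin at the centre of its underside.
- main_board: Bystander, to be left alone: bare circuit board with parts on it, 155 x 197 x 17 mm, lying flat. Origin at the centre of its underside.
- tip_case: Bystander, to be left alone: flat hinged case, 77 x 105 x 24 mm. Origin at the centre of its underside.
- toroid: Bystander, to be left alone: copper-wound ring coil, 24 mm across, 11 mm high. Origin at the centre of its underside.
- tweezers_2: Bystander, to be left alone: black tweezers, 119 mm long, lying flat. Origin at the centre of its underside.
- polyimide_tape: Bystander, to be left alone: roll of tape lying flat, 61 mm across, 12 mm high. Origin at the centre of its underside.
Things that resemble listed ones, but are neither listed nor needed, are in the scene too. Leave any blue look-alike of the cartridge alone.

How it is judged:
On the way, in this order (a step that is already met when the one before it is completed fails the run):
1. the cartridge is lifted clear of the bench (height (world z) of handle above 0.085 m), for 0.2 s.
2. the cartridge is in the collar, pressed down against the spring until its lugs are below the lip (horizontal distance between handle and socket below 0.006 m and z of handle in the frame of socket below 0.0347 m), for 0.1 s.
3. the cartridge is turned to the stop and sprung up into the locking notch (horizontal distance between handle and socket below 0.006 m and z of handle in the frame of socket between 0.036 and 0.0395 m and angle between handle's own z axis and vertical below 0.08 rad), for 0.2 s.
At the end, for the whole second after the job is handed in: The cartridge sits upright (within 0.08 rad) in the collar, within 6 mm of its axis, locked: released, at rest, and held by the spring up in the locking notches at the end of the tracks (handle point 36 to 39.5 mm above the rim; this height is reached at rest only there) (all of step 3 and linear speed of cartridge below 0.01 m/s and contact force between cartridge and the fingers below 0.1 N); the robot touches nothing.
It fails at once if the cartridge is pressed or twisted against the extractor's collar with more than 40 N (contact force between cartridge and housing above 40 N).
It fails at once if a bystander is shifted by more than 30 mm (distance of any of flux_tin, solder_spool, main_board, tip_case, toroid, tweezers_2, polyimide_tape from where it was at the start of the episode above 0.03 m).
It also fails if it takes over 72 s, if anything falls off the work surface, if the arm or the gripper's body presses on something with over 40 N, if the wrist force passes 120 N, or if a joint passes its speed limit or range.

## Working session

There is one attempt and no reset: what is moved stays moved. The work goes in short steps, Python scripts to look and compute and a tool call to move; the robot and the scene stay as the last step left them, time stands still between calls to the robot, and variables do not carry over. Pictures are saved under pics/ and viewed, and the job is handed in when it is done.

Besides the shell and the picture viewer there is one more tool, called after "Request:" in YAML: its name, and indented under it one key for each argument. arm_command: Moves the arm, as the interface text tells. Its arguments: {"type":"object","properties":{"commands":{"type":"array"},"claw":{"type":"number"},"newtons":{"type":"number"}},"required":["commands"]}

```bash
ls; mkdir -p pics; python3 - <<'E'
from workcell import manip
import cv2,numpy as np
o=manip.get_obs(); print({k:np.round(v,3).tolist() for k,v in o.items()})
for n in ["scene","top"]:
    c=manip.camera(n); cv2.imwrite(f"pics/{n}0.png",c["pixels"]); np.savez(f"{n}0.npz",**c)
    print(n,np.round(c["K"],1).tolist(),c["rvec"],c["tvec"])
    for t in ["cartridge","housing"]:
        for m in manip.masks_of(n,t): print(t,m["p"],m["bbox"])
E
```

```text
pics
{'clock': 0.0, 'joint_pos': [-1.336, 0.333, -0.065, 1.461, 0.022, 1.35, -0.088], 'joint_velocities': [0.0, 0.002, -0.001, 0.001, -0.0, -0.001, 0.0], 'tau': [0.0, -62.544, 0.05, -39.159, 0.016, 0.01, 0.0], 'position': [0.159, 0.604, 0.231], 'ee_rot': [0.702, -0.091, 0.091, -0.701], 'ft_force': [0.299, -0.369, -0.573], 'torque': [-0.05, 0.019, 0.074], 'grip_width': 1.002}
scene [[438.1, 0.0, 317.4], [0.0, 438.1, 196.3], [0.0, 0.0, 1.0]] [ 2.15191335 -1.25254697  0.47922847] [-0.30541081  0.39074611  0.88743129]
cartridge 0.93 [225.4, 192.5, 251.0, 218.1]
cartridge 0.8 [343.3, 241.6, 375.1, 272.4]
cartridge 0.68 [349.8, 199.4, 374.6, 228.7]
cartridge 0.68 [252.5, 149.3, 273.6, 177.6]
housing 0.66 [270.2, 162.0, 334.1, 219.6]
top [[404.0, 0.0, 315.4], [0.0, 404.0, 189.3], [0.0, 0.0, 1.0]] [ 2.16262789 -2.16195374  0.1545366 ] [-0.06766022  0.55407383  1.30379975]
cartridge 0.78 [347.0, 203.2, 367.4, 229.3]
cartridge 0.76 [333.9, 172.2, 356.0, 192.5]
cartridge 0.7 [244.4, 210.0, 260.2, 233.9]
cartridge 0.62 [169.1, 205.1, 231.4, 250.2]
cartridge 0.59 [230.3, 164.3, 256.3, 182.7]
housing 0.72 [267.9, 155.6, 313.5, 202.2]
```

View pics/scene0.png

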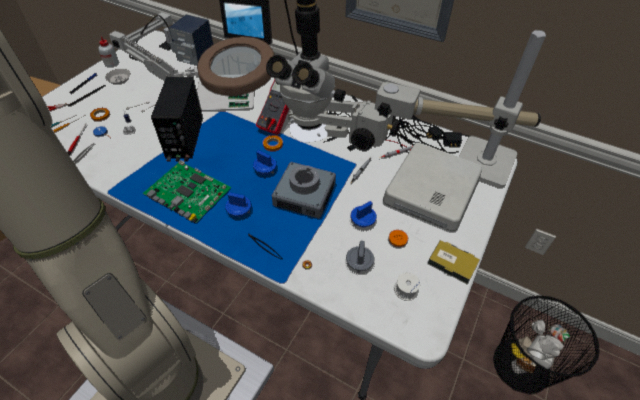

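View pics/top0.png

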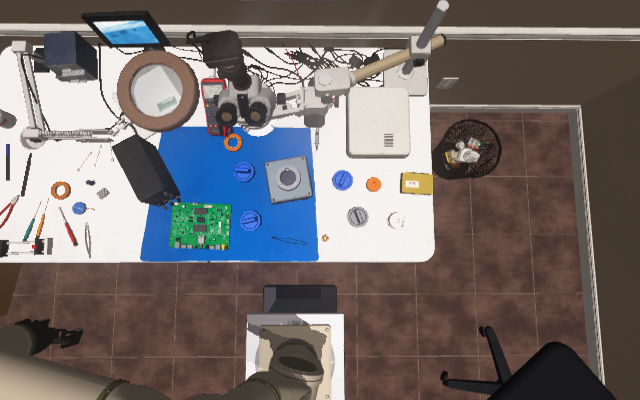

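```bash
python3 - <<'E'
import cv2,numpy as np
c=np.load("top0.npz")["pixels"][140:270,150:400]
cv2.imwrite("pics/top0c.png",cv2.resize(c,None,fx=3.2,fy=3.2,interpolation=cv2.INTER_CUBIC))
c=np.load("scene0.npz")["pixels"][130:290,190:400]
cv2.imwrite("pics/scene0c.png",cv2.resize(c,None,fx=3.6,fy=3.6,interpolation=cv2.INTER_CUBIC))
E
```

```text
(no output)
```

View pics/top0c.png

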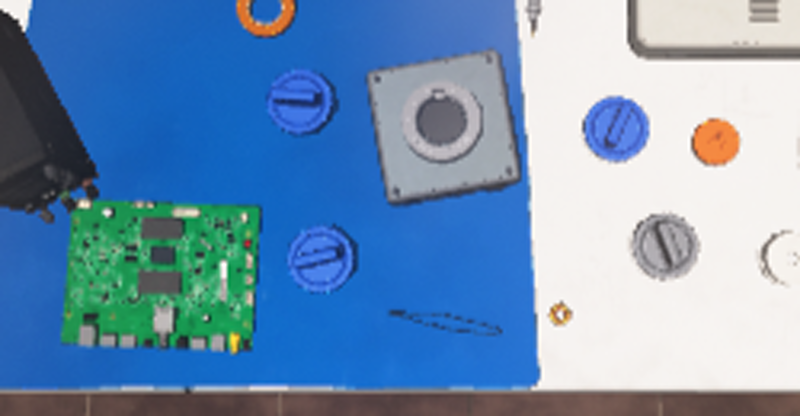

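View pics/scene0c.png

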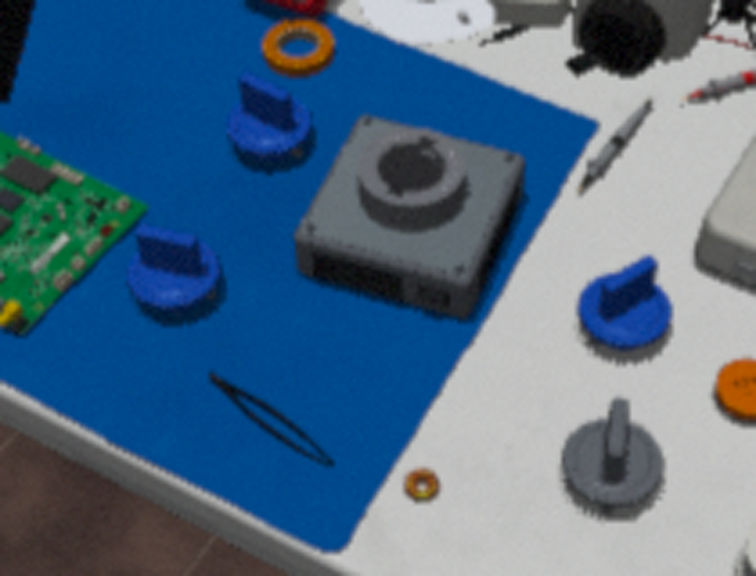

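Grey cartridge: top (358,216) and scene (361,257), the only grey one. The blue look-alikes at top (342,180), (244,172) and (250,220) are ruled out by colour. The extractor is at top (290,179), and a slot shows at the upper edge of its collar.

```bash
cat > h.py <<'E'
import cv2,numpy as np
def pts(c):
    R,_=cv2.Rodrigues(c["rvec"]);K=c["K"];d=c["depth"]
    v,u=np.mgrid[0:400,0:640]
    P=np.stack([(u-K[0,2])/K[0,0]*d,(v-K[1,2])/K[1,1]*d,d],-1)
    return (P-np.asarray(c["tvec"]).reshape(3))@R   # world
def proj(c,X):
    p,_=cv2.projectPoints(np.asarray(X,float).reshape(-1,1,3),c["rvec"],c["tvec"],c["K"],None); return p.reshape(-1,2)
E
python3 - <<'E'
from h import *
for n,cb,hb in [("top",(343,200,375,232),(262,150,320,208)),("scene",(340,236,380,276),(265,158,340,222))]:
    c=dict(np.load(n+"0.npz")); P=pts(c); d=c["depth"]
    def sel(b):
        l,t,r,bo=b; q=P[t:bo,l:r].reshape(-1,3); return q[d[t:bo,l:r].ravel()>0]
    q=sel(cb); print(n,"bench z",np.median(q[q[:,2]<0.01][:,2]))
    f=q[q[:,2]>0.055]; print("fin",len(f),f.mean(0),f[:,2].max())
    if len(f)>4: w,v=np.linalg.eigh(np.cov(f[:,:2].T)); print(" fin dir",v[:,1],np.sqrt(w))
    f=q[(q[:,2]>0.018)&(q[:,2]<0.034)]; (cc,r)=cv2.minEnclosingCircle(f[:,:2].astype(np.float32)); print("flange",len(f),cc,r)
    q=sel(hb)
    f=q[(q[:,2]>0.072)&(q[:,2]<0.09)]; (cc,r)=cv2.minEnclosingCircle(f[:,:2].astype(np.float32)); print("rim",len(f),np.median(f[:,2]),cc,r)
    f=q[(q[:,2]>0.044)&(q[:,2]<0.056)]; print("box",len(f),cv2.minAreaRect(f[:,:2].astype(np.float32)))
    f=q[(q[:,2]<0.06)]
c=dict(np.load("top0.npz"));
cv2.imwrite("pics/col.png",cv2.resize(c["pixels"][158:202,266:314],None,fx=12,fy=12,interpolation=cv2.INTER_CUBIC))
cv2.imwrite("pics/car.png",cv2.resize(c["pixels"][200:232,342:374],None,fx=16,fy=16,interpolation=cv2.INTER_CUBIC))
E
```

```text
top bench z -0.0013691436663775273
fin 56 [ 0.46358167 -0.20674441  0.06578813] 0.07311000755753828
 fin dir [-0.92553364 -0.3786654 ] [0.00363725 0.01314172]
flange 259 (0.4636572301387787, -0.207450270652771) 0.034562308341264725
rim 394 0.07933100507160458 (0.5868810415267944, 0.023581983521580696) 0.040318623185157776
box 1233 ((0.5863657593727112, 0.022955693304538727), (0.1413641721010208, 0.13983523845672607), 10.20626449584961)
scene bench z -0.0036474835001967503
fin 89 [ 0.46188625 -0.20878689  0.06343096] 0.06915037667571246
 fin dir [-0.93655543 -0.35051951] [0.00363904 0.01383164]
flange 455 (0.46364158391952515, -0.20785464346408844) 0.035300999879837036
rim 400 0.07761148714222983 (0.5873709321022034, 0.022602485492825508) 0.041686609387397766
box 1247 ((0.580528736114502, 0.054265424609184265), (0.14337532222270966, 0.20726563036441803), 10.422289848327637)
```

View pics/col.png

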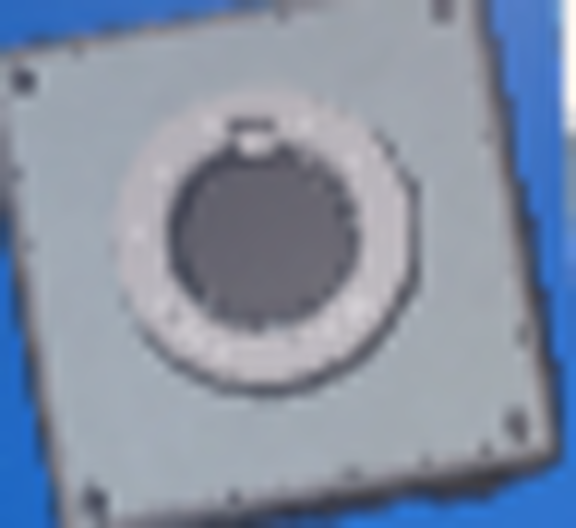

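View pics/car.png

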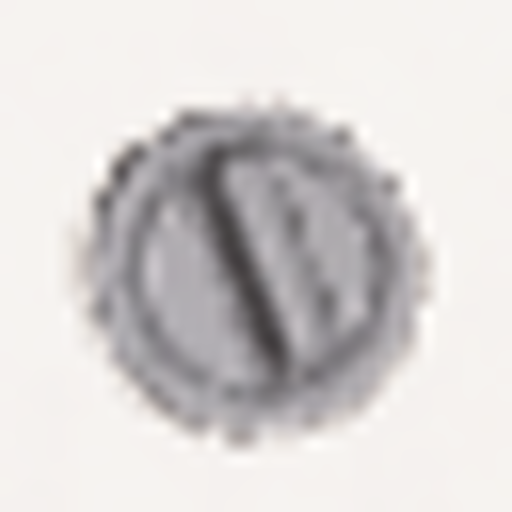

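```bash
python3 - <<'E'
from h import *
from scipy.optimize import minimize
S=np.array([0.587,0.0232,0.08])
for n in ["top","scene"]:
    c=dict(np.load(n+"0.npz"))
    # rectify the rim plane: 0.15 mm/px
    N=400; s=0.25e-3
    g=(np.arange(N)-N/2)*s
    # image up = +x, image left=+y
    X,Y=np.meshgrid(-g+S[0],-g+S[1],indexing='ij')
    uv=proj(c,np.stack([X,Y,np.full_like(X,.08)],-1)).reshape(N,N,2).astype(np.float32)
    im=cv2.remap(c["pixels"],uv[...,0],uv[...,1],cv2.INTER_CUBIC)
    for r in (.025,.032,.04): cv2.circle(im,(200,200),int(r/s),(0,255,255),1)
    cv2.imwrite(f"pics/rect_{n}.png",cv2.resize(im,None,fx=1.4,fy=1.4))
a=cv2.imread("pics/rect_top.png");b=cv2.imread("pics/rect_scene.png")
cv2.imwrite("pics/rect.png",cv2.resize(np.hstack([a,b]),(800,400)))
E
```

```text
(no output)
```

View pics/rect.png

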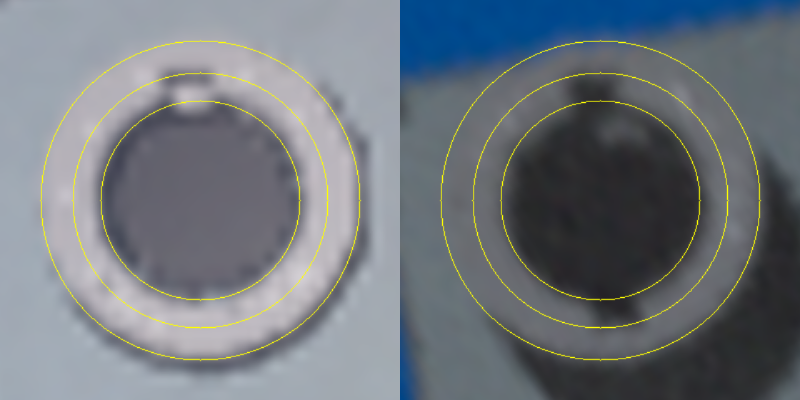

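```bash
python3 - <<'E'
from h import *
from scipy.spatial.transform import Rotation as R
from workcell import manip
o=manip.get_obs(); print(R.from_quat(o["ee_rot"]).as_matrix().round(3))
c=dict(np.load("top0.npz"));P=pts(c);d=c["depth"]
for n,b in dict(psu=(112,130,180,208),lamp=(115,45,200,130),scope=(200,30,280,135),cable=(120,220,180,262)).items():
    l,t,r,bo=b;q=P[t:bo,l:r][d[t:bo,l:r]>0];q=q[q[:,2]>.06];print(n,q.min(0).round(2),q.max(0).round(2))
for n,u in dict(lamp=(155,60),toroid=(325,238),spool=(397,220),blue=(342,180)).items(): print(n,P[u[1],u[0]].round(3))
q=P[(d>0)&(P[...,2]>.12)&(P[...,0]<.7)&(P[...,0]>.35)];print(len(q), q.min(0),q.max(0))
E
```

```text
[[ 0.967 -0.     0.255]
 [-0.255 -0.     0.967]
 [ 0.    -1.    -0.   ]]
psu [0.5  0.38 0.06] [0.73 0.57 0.17]
lamp [0.72 0.25 0.06] [1.04 0.58 0.37]
scope [0.7  0.04 0.06] [1.08 0.32 0.52]Traceback (most recent call last):
  File "<stdin>", line 7, in <module>
    return umr_minimum(a, axis, None, out, keepdims, initial, where)
ValueError: zero-size array to reduction operation minimum which has no identity
```

Request:
arm_command:
  commands:
    - [[3.7,-3,1,0,0,-7],[7.3,-6,2,0,0,-14],[11,-9,3,0,0,-21],[14.7,-12,4,0,0,-28],[18.3,-15,4,0,0,-35],[22,-18,4,0,0,-43],[23.2,-22.6,4,0,0,-50],[24.3,-27.2,4,0,0,-57],[25.5,-31.7,4,0,0,-65],[26.6,-36.3,3,0,0,-72],[27.7,-40.9,2,0,0,-79],[28.9,-45.4,1,0,0,-86],[30,-50,0,0,0,-94],[30.1,-54.5,-1,0,0,-101],[30.2,-59,-2,0,0,-108],[30.3,-63.5,-3,0,0,-115],[30.4,-68,-3,0,0,-123],[30.4,-72.5,-3,0,0,-130],[30.5,-77,-3,0,0,-137],[30.5,-81.1,-3,0,0,-144]]
  claw: 5
  newtons: 40

```text
clock: 2.3
position: [0.4641, -0.2088, 0.2017]
ee_rot: [0.128, -0.695, 0.695, -0.129]
ft_force: [1.1, 0.0, -0.3]
grip_width: 0.587
```

```bash
python3 - <<'E'
from h import *
from scipy.spatial.transform import Rotation as R
from workcell import manip
c=manip.camera("wrist"); np.savez("wrist1.npz",**c); cv2.imwrite("pics/w1.png",c["pixels"])
o=manip.get_obs(); M=R.from_quat(o["ee_rot"]).as_matrix();print(o["clock"],o["position"].round(4),np.degrees(np.arctan2(M[1,2],M[0,2])),o["joint_pos"].round(2),o["ft_force"],o["grip_width"])
P=pts(c);d=c["depth"];C=np.array([.4636,-.2075]);q=P[d>0]
q=q[np.linalg.norm(q[:,:2]-C,axis=1)<.05]
f=q[(q[:,2]>0.06)&(q[:,2]<.075)];print("fin",len(f))
if len(f)>5: w,v=np.linalg.eigh(np.cov(f[:,:2].T)); print(f.mean(0),v[:,1],cv2.minAreaRect(f[:,:2].astype(np.float32)))
f=q[(q[:,2]>0.022)&(q[:,2]<.034)];print(cv2.minEnclosingCircle(f[:,:2].astype(np.float32)),len(f))
E
```

```text
2.35 [ 0.4629 -0.2153  0.2021] -69.87653647948423 [-0.42  0.1   0.82  1.84 -0.08  1.23 -0.79] [-4.23290075 -4.09948929  0.03454824] 0.5892242363807132
fin 837
[ 0.46681996 -0.20602928  0.06573151] [-0.93347662 -0.35863826] ((0.4660819172859192, -0.2059546411037445), (0.045060429722070694, 0.012177211232483387), 21.165184020996094)
((0.4655304253101349, -0.20639048516750336), 0.0349762961268425) 3470
```

View pics/w1.png

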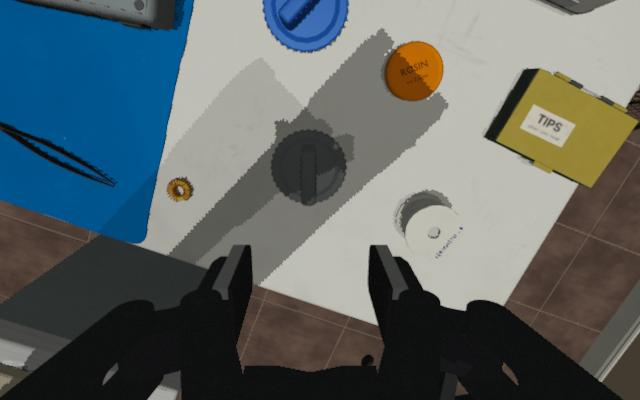

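```bash
cat > look.py <<'E'
from h import *
from scipy.spatial.transform import Rotation as R
from workcell import manip
def st():
    o=manip.get_obs(); M=R.from_quat(o["ee_rot"]).as_matrix();print(round(o["clock"],2),o["position"].round(4),"jawdeg",np.degrees(np.arctan2(M[1,2],M[0,2])).round(2),"tilt",M[:2,1].round(4),o["joint_pos"].round(2),"F",o["ft_force"].round(1),"T",o["torque"].round(2),round(o["grip_width"],3)); return o
E
python3 - <<'E'
from look import *
manip.camera("wrist");manip.camera("wrist")
c=manip.camera("wrist"); np.savez("wrist1.npz",**c); cv2.imwrite("pics/w1.png",c["pixels"])
st()
P=pts(c);d=c["depth"];C=np.array([.4636,-.2075]);q=P[d>0]
q=q[np.linalg.norm(q[:,:2]-C,axis=1)<.05]
f=q[(q[:,2]>0.06)&(q[:,2]<.075)];print("fin",len(f))
if len(f)>5: w,v=np.linalg.eigh(np.cov(f[:,:2].T)); print(f.mean(0),v[:,1],cv2.minAreaRect(f[:,:2].astype(np.float32)))
f=q[(q[:,2]>0.022)&(q[:,2]<.034)];print(cv2.minEnclosingCircle(f[:,:2].astype(np.float32)),len(f))
E
```

```text
2.5 [ 0.464  -0.2073  0.2012] jawdeg -68.85 tilt [-0.0003 -0.0002] [-0.43  0.1   0.81  1.84 -0.07  1.23 -0.79] F [-0.1  0.4 -0.2] T [-0.01  0.03  0.03] 0.59
fin 844
[ 0.46682409 -0.20600806  0.0656776 ] [-0.9329591 -0.3599824] ((0.466123104095459, -0.20619601011276245), (0.04504317417740822, 0.01280722115188837), 21.23637580871582)
((0.4655701518058777, -0.20655320584774017), 0.034947194159030914) 3476
```

Request:
arm_command:
  commands:
    - [[0.1,0,-4,0,0,0],[0.1,0,-8,0,0,0],[0.1,0,-11.5,0,0,0],[0.1,0,-14,0,0,0],[0.1,0,-15.5,0,0,0],[0.1,0,-16.3,0,0,0],[0.1,0,-16.3,0,0,0],[0.1,0,-16.3,0,0,0]]

```text
clock: 3.3
position: [0.4661, -0.2066, 0.0393]
ee_rot: [0.13, -0.695, 0.695, -0.131]
ft_force: [0.8, 0.0, 0.1]
grip_width: 0.588
```

Request:
arm_command:
  commands:
    - [[0,0,0,0,0,0],[0,0,0,0,0,0],[0,0,0,0,0,0],[0,0,0,0,0,0],[0,0,0,0,0,0],[0,0,0,0,0,0],[0,0,0,0,0,0],[0,0,0,0,0,0]]
  claw: 0
  newtons: 50

```text
clock: 4.1
position: [0.466, -0.2068, 0.039]
ee_rot: [0.13, -0.695, 0.695, -0.131]
ft_force: [-0.8, 0.4, 6.2]
grip_width: 0.128
```

```bash
python3 - <<'E'
from look import *
st()
E
```

```text
4.1 [ 0.466  -0.2068  0.039 ] jawdeg -68.77 tilt [ 0.0013 -0.0001] [-0.32  0.35  0.75  2.   -0.3   0.9  -0.61] F [-0.8  0.4  6.2] T [ 0.18  0.15 -0.03] 0.128
```

Request:
arm_command:
  commands:
    - [[0,0,2,0,0,0],[0,0,5,0,0,0],[0,0,9,0,0,0],[0,0,12,0,0,0],[0,0,12,0,0,0],[1,2,12,0,0,-2],[3,5,12,0,0,-4],[5,9,12,0,0,-7],[7,13,12,0,0,-9],[9,17,12,0,0,-12],[11,20.5,12,0,0,-14.2],[12,22.5,12,0,0,-14.2],[12.1,23,12,0,0,-14.2],[12.1,23,12,0,0,-14.2],[12.1,23,12,0,0,-14.2]]

```text
clock: 5.6
position: [0.5857, 0.0214, 0.1581]
ee_rot: [0.043, -0.706, 0.706, -0.042]
ft_force: [-0.4, -0.8, -1.1]
grip_width: 0.135
```

```bash
python3 - <<'E'
from look import *
for n in ["wrist","top","scene"]:
    c=manip.camera(n); np.savez(n+"2.npz",**c)
    P=pts(c);d=c["depth"];o=manip.get_obs()
    q=P[d>0];q=q[np.linalg.norm(q[:,:2]-o["position"][:2],axis=1)<.05]
    z0=o["position"][2]-.039
    f=q[(q[:,2]>z0+.019)&(q[:,2]<z0+.030)];print(n,cv2.minEnclosingCircle(f[:,:2].astype(np.float32)),len(f),"z0",z0)
    if n!="wrist":
        u=proj(c,[o["position"]])[0].astype(int); im=c["pixels"][u[1]-60:u[1]+60,u[0]-65:u[0]+65]
        cv2.imwrite(f"pics/{n}2.png",cv2.resize(im,None,fx=5,fy=5,interpolation=cv2.INTER_CUBIC))
    else: cv2.imwrite("pics/wrist2.png",c["pixels"])
st()
E
```

```text
wrist ((0.5863070487976074, 0.021709464490413666), 0.03498684987425804) 8276 z0 0.11929098719433803
top ((0.5797539353370667, -0.012545298784971237), 0.00482284976169467) 4 z0 0.11945499920350744
scene ((0.583023726940155, 0.02012665569782257), 0.0355963297188282) 294 z0 0.11950759587853838
5.75 [0.586  0.0218 0.1585] jawdeg -83.09 tilt [0.0001 0.    ] [-0.69  0.35  0.71  1.69 -0.24  1.19 -1.37] F [-0.4 -0.1 -0.5] T [-0.04  0.01 -0.03] 0.128
```

View pics/wrist2.png

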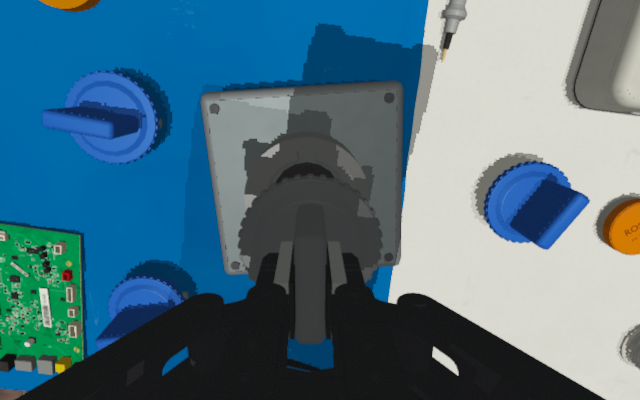

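View pics/scene2.png

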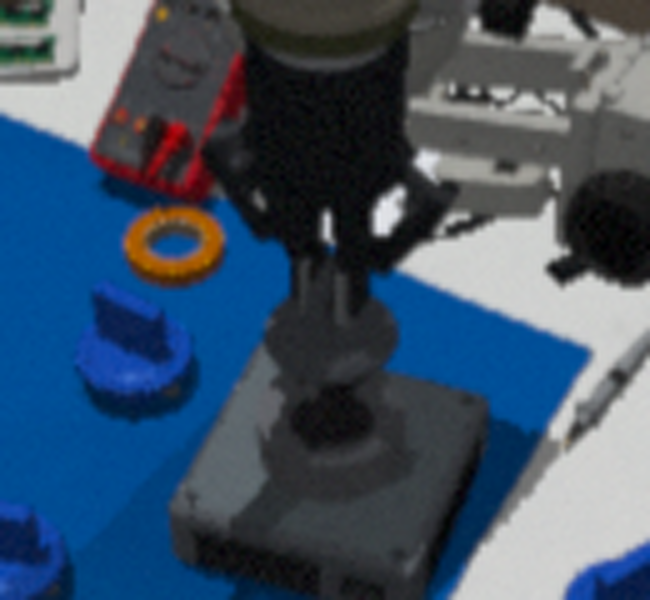

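View pics/top2.png

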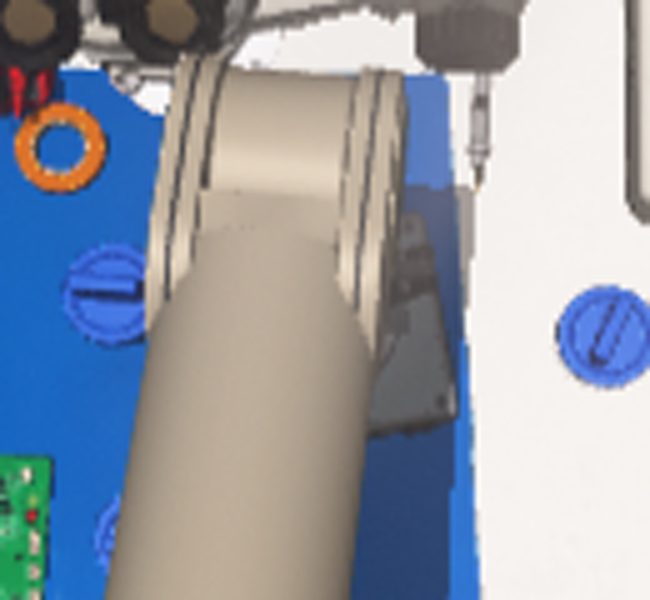

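```bash
python3 - <<'E'
from h import *
c=dict(np.load("wrist2.npz"));P=pts(c);d=c["depth"]
q=P[d>0]
q=q[(np.linalg.norm(q[:,:2]-[.587,.023],axis=1)<.13)&(abs(q[:,2]-.05)<.006)]
# only box top: restrict
f=q[:,:2].astype(np.float32)
print(len(f),q[:,2].mean(),cv2.minAreaRect(f))
r=P[(d>0)&(abs(P[...,2]-.08)<.004)];r=r[np.linalg.norm(r[:,:2]-[.587,.023],axis=1)<.06]
print(len(r),r[:,2].mean()); 
from scipy.optimize import least_squares
rad=np.linalg.norm(r[:,:2]-[.587,.023],axis=1); print(np.percentile(rad,[0,5,50,95,100]))
# fit: outer boundary per angle
a=np.arctan2(r[:,1]-.023,r[:,0]-.587); E=[]
for k in np.arange(-np.pi,np.pi,.08):
    m=(a>k)&(a<k+.08)
    if m.sum()>5: E.append(r[m][np.argmax(rad[m]),:2])
E=np.array(E); s=least_squares(lambda p:np.linalg.norm(E-p,axis=1)-.04,[.587,.023],loss="soft_l1",f_scale=.001); print(len(E),s.x,np.abs(s.fun).mean())
E
```

```text
19047 0.05050799158294094 ((0.5892197489738464, 0.02446208894252777), (0.13906486332416534, 0.1399233341217041), 10.34135913848877)
3414 0.08028389617019939
[0.02508697 0.02795419 0.03590865 0.04140008 0.0423564 ]
40 [0.58880574 0.02444944] 0.00010735429619928364
```

Request:
arm_command:
  commands:
    - [[0.15,0.15,0,0,0,0],[0.28,0.26,0,0,0,0],[0.28,0.26,-1.5,0,0,0],[0.28,0.26,-2.8,0,0,0],[0.28,0.26,-3.5,0,0,0],[0.28,0.26,-3.8,0,0,0],[0.28,0.26,-3.8,0,0,0],[0.28,0.26,-3.8,0,0,0]]

```text
clock: 6.55
position: [0.5893, 0.0259, 0.1206]
ee_rot: [0.043, -0.706, 0.706, -0.043]
ft_force: [-0.4, 0.7, -1.7]
grip_width: 0.129
```

```bash
python3 - <<'E'
from look import *
st()
c=manip.camera("wrist"); np.savez("wrist3.npz",**c); cv2.imwrite("pics/wrist3.png",c["pixels"])
P=pts(c);d=c["depth"]
q=P[d>0]
q=q[(np.linalg.norm(q[:,:2]-[.587,.023],axis=1)<.13)&(abs(q[:,2]-.05)<.006)]
print(len(q),cv2.minAreaRect(q[:,:2].astype(np.float32)))
o=manip.get_obs();z0=o["position"][2]-.039
q=P[d>0];q=q[np.linalg.norm(q[:,:2]-o["position"][:2],axis=1)<.05]
f=q[(q[:,2]>z0+.021)&(q[:,2]<z0+.030)];print(cv2.minEnclosingCircle(f[:,:2].astype(np.float32)),len(f),"z0",z0)
E
```

```text
6.55 [0.5893 0.0259 0.1206] jawdeg -82.98 tilt [ 0.0004 -0.0002] [-0.67  0.4   0.69  1.72 -0.28  1.12 -1.35] F [-0.4  0.7 -1.7] T [ 0.   -0.04 -0.01] 0.129
26267 ((0.5894748568534851, 0.024525634944438934), (0.1387188881635666, 0.140142560005188), 10.361708641052246)
((0.5894690752029419, 0.026145299896597862), 0.034997954964637756) 8169 z0 0.08176420217395705
```

View pics/wrist3.png

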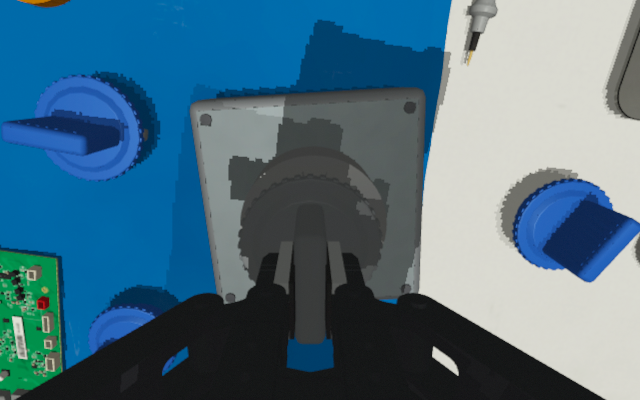

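Request:
arm_command:
  commands:
    - [[0,-0.15,0,0,0,0],[0,-0.15,0,0,0,0],[0,-0.15,-0.2,0,0,0],[0,-0.15,-0.4,0,0,0],[0,-0.15,-0.5,0,0,0],[0,-0.15,-0.6,0,0,0],[0,-0.15,-0.6,0,0,0]]

```text
clock: 7.3
position: [0.5891, 0.0245, 0.1143]
ee_rot: [0.043, -0.706, 0.706, -0.043]
ft_force: [-0.9, -0.1, -0.5]
grip_width: 0.131
```

```bash
python3 - <<'E'
from look import *
st()
E
```

```text
7.3 [0.5891 0.0245 0.1143] jawdeg -82.97 tilt [-0.     -0.0001] [-0.67  0.41  0.68  1.73 -0.28  1.11 -1.35] F [-0.9 -0.1 -0.5] T [-0.05 -0.02 -0.04] 0.131
```

Request:
arm_command:
  commands:
    - [[0,0,-0.1,0,0,0],[0,0,-0.2,0,0,0],[0,0,-0.3,0,0,0],[0,0,-0.3,0,0,0]]

```text
clock: 7.7
position: [0.5892, 0.0244, 0.1114]
ee_rot: [0.043, -0.706, 0.706, -0.043]
ft_force: [-1.3, -0.9, 3.5]
grip_width: 0.128
```

```bash
python3 - <<'E'
from look import *
st()
E
```

```text
7.7 [0.5892 0.0244 0.1114] jawdeg -82.97 tilt [ 0.0003 -0.    ] [-0.67  0.41  0.68  1.73 -0.28  1.1  -1.34] F [-1.3 -0.9  3.5] T [-0.    0.2   0.05] 0.128
```

Request:
arm_command:
  commands:
    - [[0,0,-0.2,0,0,0],[0,0,-0.4,0,0,0],[0,0,-0.6,0,0,0],[0,0,-0.7,0,0,0],[0,0,-0.8,0,0,0],[0,0,-0.9,0,0,0],[0,0,-0.9,0,0,0]]

```text
clock: 8.4
position: [0.5894, 0.0244, 0.1027]
ee_rot: [-0.043, 0.706, -0.706, 0.044]
ft_force: [-2.5, -0.3, 8.2]
grip_width: 0.13
```

```bash
python3 - <<'E'
from look import *
st()
E
```

```text
8.4 [0.5894 0.0244 0.1027] jawdeg -82.97 tilt [0.0005 0.0001] [-0.66  0.42  0.68  1.74 -0.29  1.09 -1.34] F [-2.5 -0.3  8.2] T [-0.01  0.67  0.01] 0.13
```

Request:
arm_command:
  commands:
    - [[-0.05,0,-0.08,0,0,0],[-0.05,0,-0.08,0,0,-3],[-0.05,0,-0.08,0,0,-6],[-0.05,0,-0.08,0,0,-9],[-0.05,0,-0.08,0,0,-12],[-0.05,0,-0.08,0,0,-15],[-0.05,0,-0.08,0,0,-15]]

```text
clock: 9.1
position: [0.5897, 0.0245, 0.1024]
ee_rot: [0.051, 0.705, -0.705, -0.049]
ft_force: [-0.3, -0.5, 9.0]
grip_width: 0.124
```

```bash
python3 - <<'E'
from look import *
st()
E
```

```text
9.1 [0.5897 0.0245 0.1024] jawdeg -98.07 tilt [0.0023 0.    ] [-0.7   0.43  0.73  1.74 -0.32  1.09 -1.58] F [-0.3 -0.5  9. ] T [-0.01  0.02 -0.02] 0.124
```

Turning freely. I'll go on towards the stop, about 25° more, in finer steps.

Request:
arm_command:
  commands:
    - [[0,0,0,0,0,-3],[0,0,0,0,0,-6],[0,0,0,0,0,-9],[0,0,0,0,0,-12],[0,0,0,0,0,-15],[0,0,0,0,0,-18],[0,0,0,0,0,-20],[0,0,0,0,0,-20]]

```text
clock: 9.9
position: [0.5897, 0.0245, 0.1023]
ee_rot: [0.172, 0.686, -0.686, -0.171]
ft_force: [0.2, 0.4, 9.5]
grip_width: 0.128
```

```bash
python3 - <<'E'
from look import *
st()
E
```

```text
9.9 [0.5897 0.0245 0.1023] jawdeg -118.04 tilt [0.0024 0.    ] [-0.76  0.46  0.8   1.74 -0.36  1.1  -1.89] F [0.2 0.4 9.5] T [-0.02 -0.   -0.04] 0.128
```

Request:
arm_command:
  commands:
    - [[0,0,0,0,0,-1],[0,0,0,0,0,-2],[0,0,0,0,0,-3],[0,0,0,0,0,-3]]

```text
clock: 10.3
position: [0.5897, 0.0244, 0.1023]
ee_rot: [0.19, 0.682, -0.681, -0.188]
ft_force: [0.0, 0.2, 8.8]
grip_width: 0.131
```

Request:
arm_command:
  commands:
    - [[0,0,0,0,0,-1],[0,0,0,0,0,-1]]

```text
clock: 10.5
position: [0.5897, 0.0245, 0.1024]
ee_rot: [0.196, 0.68, -0.679, -0.194]
ft_force: [0.2, 0.1, 7.3]
grip_width: 0.13
```

```bash
python3 - <<'E'
from look import *
st()
E
```

```text
10.5 [0.5897 0.0245 0.1024] jawdeg -122.0 tilt [0.0024 0.0001] [-0.77  0.46  0.82  1.74 -0.37  1.1  -1.96] F [0.2 0.1 7.3] T [-0.03  0.03  0.02] 0.13
```

39° turned, with no stop torque yet. Carrying on one degree at a time.

Request:
arm_command:
  commands:
    - [[0,0,0,0,0,-1],[0,0,0,0,0,-1]]

```text
clock: 10.7
position: [0.5896, 0.0243, 0.1023]
ee_rot: [0.202, 0.678, -0.678, -0.2]
ft_force: [-0.4, -0.6, 8.9]
grip_width: 0.133
```

```bash
python3 - <<'E'
from look import *
st()
E
```

```text
10.7 [0.5896 0.0243 0.1023] jawdeg -123.0 tilt [ 0.0021 -0.0001] [-0.77  0.46  0.82  1.74 -0.38  1.1  -1.97] F [-0.4 -0.6  8.9] T [-0.08  0.15  0.08] 0.133
```

Request:
arm_command:
  commands:
    - [[0,0,0,0,0,-1],[0,0,0,0,0,-1]]

```text
clock: 10.9
position: [0.5894, 0.0241, 0.1023]
ee_rot: [0.207, 0.676, -0.676, -0.206]
ft_force: [-1.0, -1.3, 9.4]
grip_width: 0.131
```

```bash
python3 - <<'E'
from look import *
st()
E
```

```text
10.9 [0.5894 0.0241 0.1023] jawdeg -124.01 tilt [ 0.0017 -0.0003] [-0.77  0.46  0.83  1.74 -0.38  1.1  -1.99] F [-1.  -1.3  9.4] T [-0.25  0.37  0.17] 0.131
```

Request:
arm_command:
  commands:
    - [[0,0,0,0,0,-1],[0,0,0,0,0,-1]]

```text
clock: 11.1
position: [0.5893, 0.024, 0.1023]
ee_rot: [-0.213, -0.674, 0.674, 0.212]
ft_force: [-2.5, -2.5, 9.7]
grip_width: 0.135
```

```bash
python3 - <<'E'
from look import *
st()
E
```

```text
11.1 [0.5893 0.024  0.1023] jawdeg -124.99 tilt [ 0.0015 -0.0005] [-0.77  0.46  0.83  1.74 -0.38  1.1  -2.  ] F [-2.5 -2.5  9.7] T [-0.37  0.45  0.39] 0.135
```

Request:
arm_command:
  commands:
    - [[0,0,0,0,0,-1],[0,0,0,0,0,-1]]

```text
clock: 11.3
position: [0.5893, 0.024, 0.1023]
ee_rot: [-0.219, -0.672, 0.673, 0.218]
ft_force: [-2.1, -2.0, 10.2]
grip_width: 0.133
```

```bash
python3 - <<'E'
from look import *
st()
E
```

```text
11.3 [0.5893 0.024  0.1023] jawdeg -125.95 tilt [ 0.0014 -0.0008] [-0.78  0.47  0.83  1.75 -0.38  1.1  -2.02] F [-2.1 -2.  10.2] T [-0.4   0.45  0.7 ] 0.133
```

Request:
arm_command:
  commands:
    - [[0,0,0.1,0,0,0.5],[0,0,0.2,0,0,0.5],[0,0,0.3,0,0,0.5],[0,0,0.4,0,0,0.5],[0,0,0.4,0,0,0.5]]

```text
clock: 11.8
position: [0.5889, 0.0242, 0.1057]
ee_rot: [-0.216, -0.673, 0.674, 0.215]
ft_force: [3.0, -2.1, 1.0]
grip_width: 0.129
```

```bash
python3 - <<'E'
from look import *
st()
E
```

```text
11.8 [0.5889 0.0242 0.1057] jawdeg -125.48 tilt [ 0.0006 -0.0005] [-0.78  0.46  0.83  1.74 -0.38  1.11 -2.01] F [ 3.  -2.1  1. ] T [-0.78 -0.86  0.56] 0.129
```

Request:
arm_command:
  commands:
    - [[0,0,0,0,0,0.6],[0,0,0,0,0,1.2],[0,0,0,0,0,1.2]]

```text
clock: 12.1
position: [0.5888, 0.0242, 0.1059]
ee_rot: [0.209, 0.676, -0.676, -0.208]
ft_force: [2.0, -3.6, 5.7]
grip_width: 0.134
```

```bash
python3 - <<'E'
from look import *
st()
E
```

```text
12.1 [0.5888 0.0242 0.1059] jawdeg -124.28 tilt [0.0005 0.0001] [-0.77  0.46  0.83  1.74 -0.37  1.11 -1.99] F [ 2.  -3.6  5.7] T [-0.81 -0.6   0.14] 0.134
```

Request:
arm_command:
  commands:
    - [[0,0,0.05,0,0,0],[0,0,0.1,0,0,0],[0,0,0.1,0,0,0]]

```text
clock: 12.4
position: [0.5887, 0.0244, 0.1067]
ee_rot: [-0.208, -0.676, 0.676, 0.208]
ft_force: [1.9, -4.4, 4.9]
grip_width: 0.127
```

```bash
python3 - <<'E'
from look import *
st()
c=manip.camera("scene"); cv2.imwrite("pics/s4.png",cv2.resize(c["pixels"][120:230,240:370],None,fx=5,fy=5,interpolation=cv2.INTER_CUBIC))
E
```

```text
12.4 [0.5887 0.0244 0.1067] jawdeg -124.28 tilt [ 0.0001 -0.0001] [-0.77  0.46  0.83  1.74 -0.37  1.11 -1.99] F [ 1.9 -4.4  4.9] T [-0.92 -0.52  0.18] 0.127
```

Request:
arm_command:
  commands:
    - [[0.02,-0.04,0,0,0,0],[0.02,-0.04,0,0,0,0]]

```text
clock: 12.65
position: [0.5888, 0.0243, 0.1067]
ee_rot: [0.208, 0.676, -0.676, -0.208]
ft_force: [1.1, -3.0, 5.5]
grip_width: 0.128
```

```bash
python3 - <<'E'
from look import *
st()
E
```

```text
12.65 [0.5888 0.0243 0.1067] jawdeg -124.27 tilt [-0.0003  0.0004] [-0.77  0.46  0.83  1.74 -0.37  1.11 -1.99] F [ 1.1 -3.   5.5] T [-0.64 -0.29  0.14] 0.128
```

Request:
arm_command:
  commands:
    - [[0,0,0,0,0,0],[0,0,0,0,0,0],[0,0,0,0,0,0],[0,0,0,0,0,0],[0,0,0,0,0,0]]
  claw: 4.5

```text
clock: 13.15
position: [0.5886, 0.0243, 0.1064]
ee_rot: [-0.208, -0.676, 0.676, 0.208]
ft_force: [-0.1, 0.5, -0.5]
grip_width: 0.526
```

Request:
arm_command:
  commands:
    - [[0,0,1,0,0,0],[0,0,3,0,0,0],[0,0,6,0,0,0],[0,0,10,0,0,0],[0,0,12,0,0,0],[0,0,12,0,0,0],[0,0,12,0,0,0],[0,0,12,0,0,0]]

```text
clock: 13.95
position: [0.5883, 0.0242, 0.2258]
ee_rot: [-0.208, -0.676, 0.676, 0.209]
ft_force: [-0.3, 0.0, 0.3]
grip_width: 0.528
```

```bash
python3 - <<'E'
from look import *
st()
c=manip.camera("wrist"); cv2.imwrite("pics/w5.png",c["pixels"])
def m(c,n):
    P=pts(c);d=c["depth"];q=P[d>0];q=q[np.linalg.norm(q[:,:2]-[.589,.0245],axis=1)<.045]
    f=q[(q[:,2]>.105)&(q[:,2]<.15)]; print(n,"fin",len(f),f.mean(0).round(4),"top z pct",np.percentile(f[:,2],[50,90,99]).round(4)); print(cv2.minAreaRect(f[f[:,2]>.13][:,:2].astype(np.float32)))
    g=q[(q[:,2]>.088)&(q[:,2]<.100)]; print(" flange z",np.percentile(g[:,2],[5,50,95]).round(4),cv2.minEnclosingCircle(g[:,:2].astype(np.float32)))
    A=np.c_[g[:,:2],np.ones(len(g))]; s=np.linalg.lstsq(A,g[:,2],rcond=None)[0]; print(" slope",s[:2].round(3))
    b=P[d>0];b=b[(np.linalg.norm(b[:,:2]-[.589,.0245],axis=1)<.1)&(abs(b[:,2]-.05)<.006)];print(" box z",np.median(b[:,2]))
m(c,"wrist")
c=manip.camera("scene"); m(c,"scene"); cv2.imwrite("pics/s5.png",cv2.resize(c["pixels"][120:230,240:370],None,fx=5,fy=5,interpolation=cv2.INTER_CUBIC))
E
```

```text
13.95 [0.5883 0.0242 0.2258] jawdeg -124.26 tilt [-0.0013 -0.0002] [-0.83  0.34  0.9   1.61 -0.27  1.33 -2.07] F [-0.3  0.   0.3] T [-0.07 -0.    0.03] 0.528
wrist fin 1271 [0.5917 0.0228 0.1335] top z pct [0.1354 0.1365 0.1372]
((0.5893657803535461, 0.02443765476346016), (0.012597277760505676, 0.0452120415866375), 56.11351776123047)
 flange z [0.0937 0.0961 0.0982] ((0.5888821482658386, 0.024723418056964874), 0.034950993955135345)
 slope [-0.01   0.006]
 box z 0.050723845334151425
scene fin 183 [0.584  0.0202 0.1233] top z pct [0.1257 0.134  0.1361]
((0.5855728387832642, 0.02288198657333851), (0.013471318408846855, 0.044047798961400986), 56.196937561035156)
 flange z [0.0902 0.0938 0.0979] ((0.5865620970726013, 0.021309686824679375), 0.035333726555109024)
 slope [ 0.026 -0.004]
 box z 0.04853280853968912
```

View pics/w5.png

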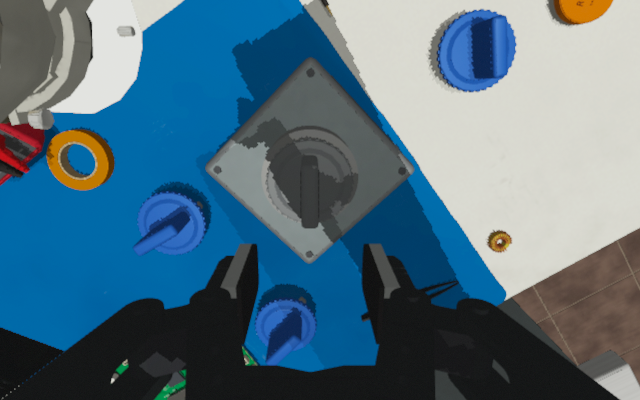

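View pics/s5.png

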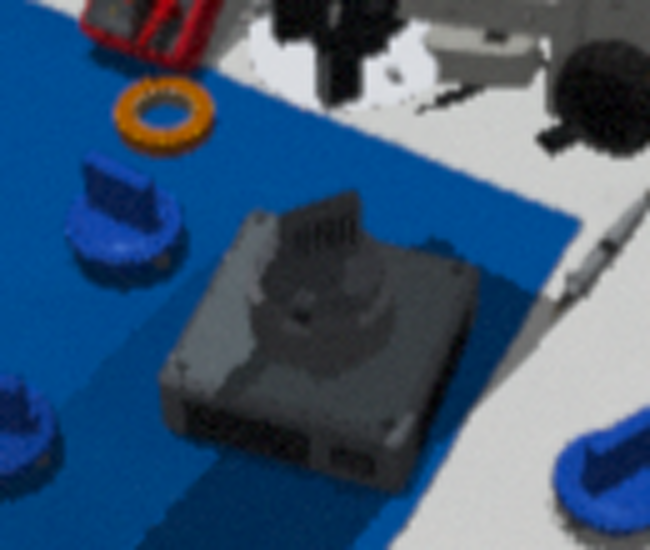

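```bash
python3 - <<'E'
from look import *
c1=dict(np.load("wrist1.npz")); manip.camera("wrist"); c2=manip.camera("wrist")
for c,C,h,bz in ((c1,[.466,-.2065],0,0),(c2,[.589,.0245],.0675,.05)):
    P=pts(c);d=c["depth"];q=P[d>0];q=q[np.linalg.norm(q[:,:2]-C,axis=1)<.04]
    hist=lambda lo,hi:(np.histogram(q[:,2],bins=np.arange(lo,hi,.0005)))
    f=q[q[:,2]>h+.063][:,2];g=q[(q[:,2]>h+.022)&(q[:,2]<h+.0325)][:,2]
    r=P[d>0];r=r[(abs(r[:,2]-bz)<.006)&(np.linalg.norm(r[:,:2]-C,axis=1)<.09)][:,2]
    print("fin top",np.percentile(f,[25,50,75]).round(4),"flange/dome",np.percentile(g,[25,50,75]).round(4),"base",np.median(r).round(4))
st()
E
```

```text
fin top [0.2426 0.274  0.2822] flange/dome [0.0253 0.0266 0.0277] base -0.0016
fin top [0.2661 0.2959 0.3061] flange/dome [0.0949 0.0961 0.0973] base 0.0507
14.15 [0.5885 0.024  0.2259] jawdeg -124.28 tilt [-0.0012 -0.0005] [-0.83  0.34  0.9   1.61 -0.27  1.33 -2.07] F [0.1 0.1 0.5] T [-0.    0.02  0.08] 0.525
```

```bash
python3 - <<'E'
from look import *
print(manip.hand_in()); st()
E
```

```text
the job is handed in; nothing more can be done
None
the job is handed in; nothing more can be done
```

I fitted the grey cartridge into the extractor's collar and released it at the stop. My checks indicate it is locked in the notch, and I handed the job in at about 14 s on the robot's clock. The hand-in reports no verdict.

- **Fitting:** The camera images put the slots at about 0.12 rad, and the lugs dropped in at that angle on the first try. I pressed to about 33 mm above the rim, where the wrist read about 9 N. I then turned it 43° clockwise until the stop gave 0.7 N m, backed off about 1.7°, let it rise and opened the fingers. The largest wrist force I read during pressing and turning was about 10.6 N; I only read it between moves.
- **Height:** The arm position at release put the handle 37.7 mm above the rim. The wrist camera, compared with its reading on the bench, gave 37.2 mm. Locked is 37.5 mm; unlocked would be 35 or 43 mm.
- **Position and tilt:** The cartridge is within about 1 mm of the collar's axis and tilted about 0.01 rad by the wrist camera. The fingers are 12 cm above it with no contact force.
- **Readings that disagreed:** Without correcting for its bias, the wrist camera gave 39.5 mm, right at the upper limit. I corrected it by 2.3 mm using the bench and box surfaces. The scene camera placed parts 2–4 mm off the wrist camera, so I relied on the wrist camera.
- **Not measured:** I did not re-measure the bystanders, but the arm met no unexpected resistance on the way.

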